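# Restock the push-to-open spice drawer

## Task

Put the spare spice jars from the delivery tray away in the little spice cabinet: press its handleless drawer front until the catch lets go, pull the drawer out, stand each spare jar right down in an empty pocket of its own, leaving the jars already in the drawer in their pockets, and push the drawer shut so that it latches and stays shut. Do not knock over or shove the pepper mill, the mug or the jam jar.

Things in the scene. Friction and masses are not known exactly. Their poses are not given: they have to be found in the camera images.
- cabinet: fixed sage-green worktop spice cabinet with one handleless drawer in pale wood, 238 mm wide, 178 deep, 158 high; origin on the worktop below the middle of the closed drawer front's outer face; +x points into the cabinet, away from the robot, z up. The drawer slides out along -x. The green carcass spans x = 24 to 178 mm and is closed on top (top board z = 146 to 158 mm)
- drawer (a joint): how far the drawer is out, m: about 0.0003 shut and latched, 0.15 fully open (stop), -0.007 pressed right in (stop). Latched, it cannot be pulled. Free, it slides against under 1 N plus a damper of 22 N s/m and stays where it is left; inside 0.055 a spring ejector (3 N shut, 1.3 N at 0.055) pushes it out
- front_mid (a point): middle of the drawer front's outer face, 128 mm above the worktop; moves with the drawer. To open: press the front in to its stop (7 mm, 4 to 7 N) and let go; the drawer comes out to about 0.055. To shut: push the front in past the latched place to its stop (6.5 mm), then let go: it returns to 0 and stays; pushed too little, it comes out again. Another press on the shut drawer releases it again
- front_top (a point): middle of the upper edge of the drawer front; moves with the drawer. The front is a plain wooden panel 16 mm thick (8 mm to each side of this point along x), 238 mm wide, from z = 8 to z = 158 mm. Behind it the drawer has an empty trough 32 mm long, floor at z = 33 mm, before the jar pockets begin; the drawer's sides are only 73 mm high
- pocket0 (a point): centre of the floor of pocket 0 (front row, left), 77 mm behind the outer face of the drawer front; moves with the drawer. The pocket is a square hole 50 mm wide in a wooden insert whose top is 40 mm above the pocket floor; pockets are 54 mm apart along x and 70 mm along y
- pocket1 (a point): centre of the floor of pocket 1 (front row, middle), 77 mm behind the outer face of the drawer front; moves with the drawer. The pocket is a square hole 50 mm wide in a wooden insert whose top is 40 mm above the pocket floor; pockets are 54 mm apart along x and 70 mm along y
- pocket2 (a point): centre of the floor of pocket 2 (front row, right), 77 mm behind the outer face of the drawer front; moves with the drawer. The pocket is a square hole 50 mm wide in a wooden insert whose top is 40 mm above the pocket floor; pockets are 54 mm apart along x and 70 mm along y
- pocket3 (a point): centre of the floor of pocket 3 (back row, left), 131 mm behind the outer face of the drawer front; moves with the drawer. The pocket is a square hole 50 mm wide in a wooden insert whose top is 40 mm above the pocket floor; pockets are 54 mm apart along x and 70 mm along y
- pocket4 (a point): centre of the floor of pocket 4 (back row, middle), 131 mm behind the outer face of the drawer front; moves with the drawer. The pocket is a square hole 50 mm wide in a wooden insert whose top is 40 mm above the pocket floor; pockets are 54 mm apart along x and 70 mm along y
- pocket5 (a point): centre of the floor of pocket 5 (back row, right), 131 mm behind the outer face of the drawer front; moves with the drawer. The pocket is a square hole 50 mm wide in a wooden insert whose top is 40 mm above the pocket floor; pockets are 54 mm apart along x and 70 mm along y
- stored0: round spice jar standing upright, 41 mm across and 105 mm high (its lid, the top 21 mm, is 40 mm across), 0.08 to 0.15 kg; origin at the centre of its underside, z up along the jar; black lid, dark label with green leaves. If present, it stands in pocket 0 of the drawer from the start
- stored1: round spice jar standing upright, 41 mm across and 105 mm high (its lid, the top 21 mm, is 40 mm across), 0.08 to 0.15 kg; origin at the centre of its underside, z up along the jar; black lid, label with a blue top half. If present, it stands in pocket 1 of the drawer from the start
- stored2: round spice jar standing upright, 41 mm across and 105 mm high (its lid, the top 21 mm, is 40 mm across), 0.08 to 0.15 kg; origin at the centre of its underside, z up along the jar; black lid, dark label with green leaves. If present, it stands in pocket 2 of the drawer from the start
- stored3: round spice jar standing upright, 41 mm across and 105 mm high (its lid, the top 21 mm, is 40 mm across), 0.08 to 0.15 kg; origin at the centre of its underside, z up along the jar; black lid, label with a blue top half. If present, it stands in pocket 3 of the drawer from the start
- stored4: round spice jar standing upright, 41 mm across and 105 mm high (its lid, the top 21 mm, is 40 mm across), 0.08 to 0.15 kg; origin at the centre of its underside, z up along the jar; black lid, dark label with green leaves. If present, it stands in pocket 4 of the drawer from the start
- stored5: round spice jar standing upright, 41 mm across and 105 mm high (its lid, the top 21 mm, is 40 mm across), 0.08 to 0.15 kg; origin at the centre of its underside, z up along the jar; black lid, label with a blue top half. If present, it stands in pocket 5 of the drawer from the start
- spare_a: spare round spice jar standing upright, 41 mm across and 105 mm high (its lid, the top 21 mm, is 40 mm across), 0.08 to 0.15 kg; origin at the centre of its underside, z up along the jar; black lid, label with a blue top half. If present, it stands in a pocket of the delivery tray at the start
- spare_b: spare round spice jar standing upright, 41 mm across and 105 mm high (its lid, the top 21 mm, is 40 mm across), 0.08 to 0.15 kg; origin at the centre of its underside, z up along the jar; black lid, dark label with green leaves. If present, it stands in a pocket of the delivery tray at the start
- spare_c: spare round spice jar standing upright, 41 mm across and 105 mm high (its lid, the top 21 mm, is 40 mm across), 0.08 to 0.15 kg; origin at the centre of its underside, z up along the jar; black lid, dark label with green leaves. If present, it stands in a pocket of the delivery tray at the start
- spare_d: spare round spice jar standing upright, 41 mm across and 105 mm high (its lid, the top 21 mm, is 40 mm across), 0.08 to 0.15 kg; origin at the centre of its underside, z up along the jar; black lid, label with a blue top half. If present, it stands in a pocket of the delivery tray at the start
- tray: loose moulded-pulp delivery tray, grey-brown, 114 x 130 x 48 mm (x, y, z), 0.4 kg, on the worktop to the right of the cabinet; origin at the centre of its underside. Four square pockets 47 mm wide, floors 5 mm above the worktop, centres at x = +-27.5, y = +-35.5 mm, hold the spare jars
- pepper_mill: turned dark wooden pepper mill, 58 mm across, 160 mm high, behind the delivery tray; bystander; origin at the centre of its underside, z up
- mug: blue and white mug, 82 mm across, 91 mm high, near the front edge on the left; bystander; origin at its underside, z up
- jam_jar: squat glass jar of red jam with a white lid, 72 mm across, 102 mm high, near the front edge on the right; bystander; origin at the centre of its underside, z up
There are look-alikes about, which are no part of the job. What is shaped like the spare_a but turquoise is not meant. What is shaped like the spare_d but red is not meant.

How it is judged:
By the outcome, as a careful person would: the job done as asked, in the order asked, and still so for the second after the job is handed in, with the robot touching nothing.
Of stored0, stored1, stored2, stored3, stored4, stored5 only 1 to 2 are there at a start; the rules pass over those that are not, and their reading is None.
Of spare_a, spare_b, spare_c, spare_d only 3 to 4 are there at a start; the rules pass over those that are not, and their reading is None.
At some moment in a run one of tray may be knocked a few centimetres aside while the robot is not near it.
It also fails if it takes over 192 s, if anything falls off the work surface, if the arm or the gripper's body presses on something with over 40 N, if the wrist force passes 120 N, or if a joint passes its speed limit or range.

## Robot

A 7-joint arm with a two-finger parallel gripper is mounted at the origin on a cart in front of the work surface, level with it; the furniture and walls round the work are solid. World frame = base frame: x ahead of the robot, y to its left, z up, the work surface at z = 0. Lengths are in m, angles in rad, forces in N, time in s.
With the tool pointing down it reaches from about 0.4 to 0.85 m from the base axis. Payload 4.5 kg.
Tool frame: the origin (TCP) lies where the fingers leave the gripper's body, on its centre line; the fingertips stand 64 mm ahead of it and the grasp point (between the pads) lies 45 mm ahead of it; z points along the fingers, y is the direction in which the jaws open and shut (so a half turn about z gives the same grasp; the last joint's range is limited). The gripper opens to 88 mm and grips with 3 to 60 N. Pads are 18 mm wide; open, the fingers measure 123 mm over their backs; the gripper's body (75 mm by 187 mm) begins 45 mm behind the grasp point.
Start: joints at [-1.295, 0.689, -0.195, 1.565, 0.157, 0.902, -0.215], TCP at [0.15, 0.607, 0.303] pointing down, gripper open.
Joint ranges: [-3.01, 3.01], [-0.46, 2.08], [-1.47, 1.51], [0.13, 2.56], [-1, 4.14], [0.04, 2.09], [-2.66, 2.66]. Speed limits (rad/s): [2.57, 2.57, 3.14, 3.14, 3.14, 3.14, 3.14].

## Interface

Orientations are given as a unit quaternion [x, y, z, w].
In Python, from plant import monitor, snapshot, workorder, finder gives the robot as it stands.
- The arm moves only by the tool carry_out, never from a script. Its argument "motion" is one flat list of numbers, 6 for each row, row after row: the shift along the tool's x, y, z in cm, then the turn, a rotation vector about the tool's x, y, z in rad. In form: [x, y, z, rx, ry, rz, x, y, z, rx, ry, rz, ...]. A call has 1 to 8 rows; each row shifts and turns the commanded pose from where the row before left it, along the tool's axes as they then stand; what a row does not reach is not made up. A row lasts 1/8 s, in which the tool goes at most 62.5 mm and 10.7 degrees, less where a joint would pass 70% of its speed; a pose out of reach is approached as far as the arm can. A call with a gripper value outside its range is refused whole. "hand" is the finger opening in cm, from 0 to 8.81, set as the call begins (left out, the last holds). The fingers move at their own pace and stop on an object; "grip_force" is the grip in N (left out, the last holds). Time passes only in rows, so rows that do not move let the fingers close. It gives the time, the measured TCP pose, the force and the opening at its end, in the units of the state.
- monitor.get_state(): the state, without advancing time (a new reading comes with each control period).
- snapshot(name): name is "side" or "top" or "wrist"; returns a dict with "frame" (400x640x3 uint8, red, green, blue), "range_z" (400x640 float32, m along the optical axis (not along the pixel's ray), 0 where there is no reading), "fx", "fy", "cx", "cy" (pixels), "rvec" (rotation vector, rad) and "tvec" (3), from world to camera coordinates, as OpenCV has them; the wrist camera has in their place "hand_eye" (4x4, takes a point from camera to tool coordinates, whose origin is the TCP and whose axes are the flange's). Camera axes: x right, y down, z forward; pixel columns grow to the right and rows downward; lengths in m; the calibration is good to about 2 mm. A picture is of the moment at which its call begins: read the wrist's pose just before it.
- workorder.finish_job(): hands the job in, once; it reports no verdict.
Trained networks look in a picture, given as the dict that the camera call returned (one of the last four; its "shot" number tells which), for a name from the list of things; names that differ only in an ending like _2 or _b are one class to them, and where a whole thing is asked for, a point or a joint stands for the part that bears it (a point fixed in the world has none). Each returns a list of dicts, best first, with "p" (0 to 1); they miss things now and then, are a little off and sometimes report something else, mostly with a low value. They report only what shows in the picture. A call takes as long as a camera call. They do not tell look-alikes from the thing itself.
- finder.masks_of(picture, thing): "pixels" (400x640 bool, what is visible of it) and "extent" ([left, top, right, bottom] in pixels, round what is visible of it).
The state is a dict: "clock": time; "q": joint angles; "qd": joint speeds; "joint_torque": joint torques, N m; "tool_pos": TCP position; "eef_rot": TCP orientation; "contact_force": force on the tool from outside, world axes, zero at the start; "moment": the same for the moment, N m; "opening": opening from 0.0 (shut) to 1.0 (fully open).
Only numpy, scipy, OpenCV 4.12 (cv2) and the standard library are available. Lean on these libraries where they do the work, as an engineer would, in place of code of your own. Each camera call takes 0.05 s, during which the arm holds its last target. There are 200 camera calls.

## Working session

There is one attempt and no reset: what is moved stays moved. The work goes in short steps, Python scripts to look and compute and a tool call to move; the robot and the scene stay as the last step left them, time stands still between calls to the robot, and variables do not carry over. Pictures are saved under pics/ and viewed, about 12 in all and at most 16, crops included, and the job is handed in when it is done.

Besides the shell and the picture viewer there is one more tool, called after "Emit:" as name(argument=value, ...) on one line, values as JSON. carry_out: Moves the arm, as the interface text tells. Its arguments: {"type":"object","properties":{"motion":{"type":"array"},"hand":{"type":"number"},"grip_force":{"type":"number"}},"required":["motion"]}

```bash
mkdir -p pics; ls
cat > h.py <<'E'
import numpy as np, cv2
from scipy.spatial.transform import Rotation as R
from plant import monitor, snapshot, workorder, finder
def cloud(s, st=None):
    """world xyz for each pixel (400,640,3), nan where no range"""
    v,u=np.mgrid[0:400,0:640]; z=s["range_z"].astype(float); z=np.where(z>0,z,np.nan)
    c=np.stack([(u-s["cx"])/s["fx"]*z,(v-s["cy"])/s["fy"]*z,z],-1)
    if "hand_eye" in s:
        H=np.array(s["hand_eye"]); t=c@H[:3,:3].T+H[:3,3]
        return t@R.from_quat(st["eef_rot"]).as_matrix().T+np.array(st["tool_pos"])
    M=R.from_rotvec(np.ravel(s["rvec"])).as_matrix()
    return (c-np.ravel(s["tvec"]))@M
def save(s,n): cv2.imwrite(f"pics/{n}.png",s["frame"][:,:,::-1])
E
python3 - <<'E'
from h import *
st=monitor.get_state(); print({k:np.round(v,3).tolist() for k,v in st.items()})
t=snapshot("top"); s=snapshot("side"); save(t,"t0"); save(s,"s0")
for nm,p in(("top",t),("side",s)):
    P=cloud(p)
    for n in("cabinet","spare_a","spare_b","tray","stored0","pepper_mill","mug","jam_jar","front_mid"):
        for m in finder.masks_of(p,n)[:6]:
            if m["p"]<.3: continue
            q=P[m["pixels"]]; q=q[~np.isnan(q[:,0])]
            top=q[q[:,2]>np.percentile(q[:,2],95)-.006] if len(q) else q
            if len(q): print(nm,n,round(float(m["p"]),2),m["extent"],np.round([q.min(0),q.max(0),(top.min(0)+top.max(0))/2],3).tolist())
cv2.imwrite("pics/both0.png",np.vstack([cv2.resize(x["frame"],(480,300)) for x in(t,s)])[:,:,::-1])
E
```

```text
pics
{'clock': 0.0, 'q': [-1.295, 0.69, -0.195, 1.566, 0.157, 0.903, -0.215], 'qd': [0.001, -0.0, 0.002, -0.001, 0.0, -0.001, 0.0], 'joint_torque': [-0.0, -52.757, -1.267, -15.343, -0.053, 0.006, 0.0], 'tool_pos': [0.15, 0.606, 0.302], 'eef_rot': [0.121, 0.993, -0.001, -0.0], 'contact_force': [0.592, 0.059, -0.123], 'moment': [-0.001, -0.024, -0.01], 'opening': 0.999}
top cabinet 0.74 [377.5, 262.0, 409.7, 291.9] [[0.324, -0.267, -0.002], [0.39, -0.184, 0.108], [0.355, -0.219, 0.104]]
top cabinet 0.57 [229.8, 92.3, 331.9, 174.9] [[0.613, -0.051, -0.005], [0.849, 0.225, 0.164], [0.712, 0.075, 0.16]]
top spare_a 0.87 [419.0, 208.5, 447.9, 222.9] [[0.495, -0.377, -0.005], [0.547, -0.307, 0.112], [0.517, -0.328, 0.107]]
top spare_a 0.74 [388.1, 211.0, 407.2, 220.5] [[0.499, -0.246, 0.033], [0.536, -0.207, 0.116], [0.517, -0.227, 0.112]]
top spare_a 0.7 [386.8, 184.1, 412.6, 203.4] [[0.55, -0.257, 0.01], [0.588, -0.219, 0.116], [0.569, -0.238, 0.111]]
top spare_a 0.63 [364.7, 180.0, 382.3, 196.4] [[0.564, -0.196, 0.001], [0.612, -0.147, 0.115], [0.584, -0.167, 0.111]]
top spare_a 0.57 [36
[... 3423 characters left out ...]
0.79 [321.3, 167.8, 376.2, 200.6] [[0.484, -0.248, -0.001], [0.617, -0.122, 0.052], [0.549, -0.185, 0.048]]
side pepper_mill 0.6 [299.6, 144.2, 314.4, 178.6] [[0.658, -0.241, -0.003], [0.732, -0.138, 0.162], [0.684, -0.17, 0.152]]
side mug 0.82 [341.0, 308.3, 373.6, 348.2] [[0.311, 0.186, -0.001], [0.386, 0.296, 0.096], [0.348, 0.23, 0.09]]
side mug 0.63 [322.1, 167.4, 374.4, 201.2] [[0.483, -0.25, -0.001], [0.618, -0.122, 0.052], [0.549, -0.185, 0.049]]
side jam_jar 0.85 [398.2, 173.2, 425.0, 211.2] [[0.318, -0.291, -0.002], [0.394, -0.174, 0.108], [0.355, -0.214, 0.103]]
side front_mid 0.66 [257.1, 188.5, 311.7, 273.7] [[0.613, -0.032, -0.001], [0.696, 0.206, 0.164], [0.631, 0.087, 0.159]]
```

View pics/t0.png

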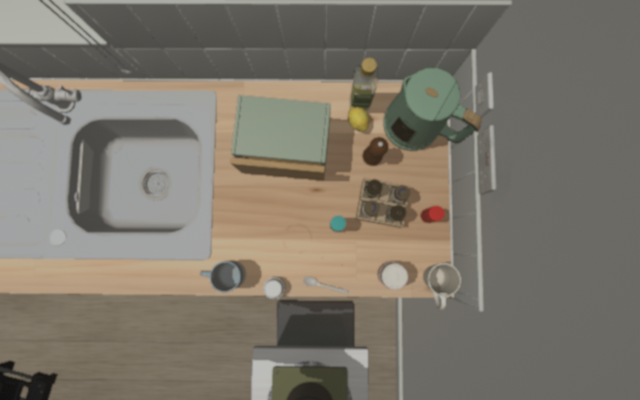

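View pics/s0.png

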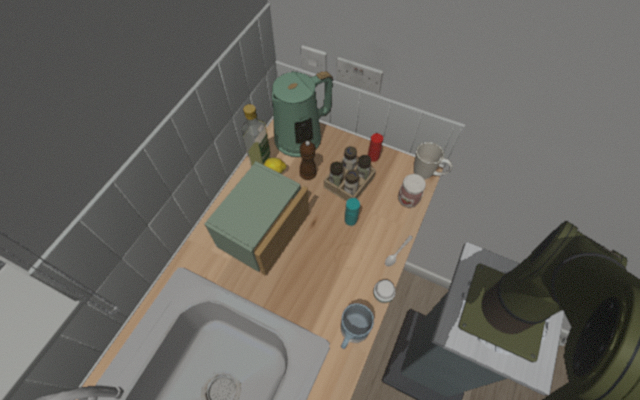

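The top view shows the cabinet at about (285,135), the tray with four jars at (385,200), and the turquoise (338,224) and red (433,214) look-alikes. The side view agrees: tray at (350,175), no red or turquoise jar in it. Next I fit the poses more precisely.

```bash
cat >> h.py <<'E'
def rect(q):
    """min-area rect in xy -> centre, yaw of x axis (within +-45deg), sizes along it"""
    (c,sz,a)=cv2.minAreaRect(q[:,:2].astype(np.float32)*1000); a=np.radians(a); w=list(sz)
    while a>np.pi/4: a-=np.pi/2; w=w[::-1]
    return np.array(c)/1000,a,np.array(w)/1000
def lids(P,near,zlo=.09,zhi=.125,r=.02):
    """fit lid tops near given xy by clustering the points' xy"""
    out=[]
    for n in near:
        d=np.hypot(P[...,0]-n[0],P[...,1]-n[1]); m=(d<.03)&(P[...,2]>zlo)&(P[...,2]<zhi)
        if m.sum()<15: out.append(None); continue
        zt=np.percentile(P[m][:,2],80); k=P[m]; k=k[k[:,2]>zt-.005]
        c,rr=cv2.minEnclosingCircle(k[:,:2].astype(np.float32)*1000)
        out.append((np.round(np.array(c)/1000,4).tolist(),round(rr/1000,4),np.round(k.mean(0),4).tolist(),len(k)))
    return out
def plan(pos,yaw,via=None):
    """tool down, tool y along cabinet-frame y at world yaw: print turn about tool z, shift in tool axes (cm)"""
    st=monitor.get_state(); M=R.from_quat(st["eef_rot"]).as_matrix()
    c,s=np.cos(yaw),np.sin(yaw); G=np.array([[-c,-s,0],[-s,c,0],[0,0,-1.]]).T if 0 else np.array([[-c,-s,0],[-s,c,0],[0,0,-1]])
    rv=R.from_matrix(M.T@G).as_rotvec()
    d=G.T@(np.array(pos)-st["tool_pos"])*100
    print("turn(tool)",np.round(rv,3),"| then shift cm",np.round(d,2)," tcp",np.round(st["tool_pos"],4),"t",round(st["clock"],2))
E
python3 - <<'E'
from h import *
for nm in("top","side"):
    p=snapshot(nm);P=cloud(p)
    box=(P[...,0]>.57)&(P[...,0]<.9)&(P[...,1]>-.08)&(P[...,1]<.26)
    q=P[box&(abs(P[...,2]-.158)<.007)]
    print(nm,"cab top",len(q),[np.round(x,4).tolist() for x in rect(q)])
    q=P[(P[...,0]>.45)&(P[...,0]<.65)&(P[...,1]<-.1)&(P[...,1]>-.29)&(abs(P[...,2]-.048)<.005)]
    print("tray top",[np.round(x,4).tolist() for x in rect(q)])
    for l in lids(P,[(.584,-.165),(.53,-.159),(.57,-.236),(.517,-.225)]): print(l)
    # planes: fitted worktop height for a check of calibration
    q=P[(P[...,0]>.4)&(P[...,0]<.55)&(abs(P[...,1]-.1)<.08)]; print("table z",np.nanmean(q[:,2]).round(4), "colors")
E
```

```text
top cab top 6234 [[0.7126, 0.0748], -0.0871, [0.1798, 0.2381]]
tray top [[0.5498, -0.1987], -0.1693, [0.1137, 0.1304]]
([0.5852, -0.1668], 0.0205, [0.5845, -0.1671, 0.1109], 180)
([0.5301, -0.1601], 0.0201, [0.5301, -0.1601, 0.1107], 177)
([0.5703, -0.2393], 0.0201, [0.5699, -0.2391, 0.1109], 177)
([0.5183, -0.2282], 0.0203, [0.5185, -0.2277, 0.1108], 177)
table z 0.0001 colors
side cab top 4887 [[0.7122, 0.0789], -0.0886, [0.1815, 0.2393]]
tray top [[0.5501, -0.1931], -0.179, [0.1154, 0.1332]]
([0.5837, -0.1619], 0.0206, [0.584, -0.1618, 0.1104], 118)
([0.5304, -0.1553], 0.0211, [0.5298, -0.1553, 0.1103], 122)
([0.5703, -0.2333], 0.0213, [0.5696, -0.2327, 0.1106], 109)
([0.5178, -0.2224], 0.0206, [0.5186, -0.2225, 0.1105], 113)
table z -0.0001 colors
```

```bash
cat >> h.py <<'E'
YAW=-.088; O=np.array([.6237,.0848])
def cab(x,y,z): return np.array([O[0]+np.cos(YAW)*x-np.sin(YAW)*y,O[1]+np.sin(YAW)*x+np.cos(YAW)*y,z])
def loc(p): d=np.array(p[:2])-O; c,s=np.cos(YAW),np.sin(YAW); return np.round([c*d[0]+s*d[1],-s*d[0]+c*d[1],p[2]],4)
E
python3 -c "
from h import *
plan(cab(-.05,0,.303),YAW)"
```

```text
turn(tool) [ 0.     0.    -0.154] | then shift cm [-4.681e+01 -4.784e+01 -2.000e-02]  tcp [0.1497 0.6068 0.3028] t 1.1
```

Emit:
carry_out(motion=[0,0,0,0,0,-0.154,-3.9,-4,0,0,0,0,-3.9,-4,0,0,0,0,-3.9,-4,0,0,0,0,-3.9,-4,0,0,0,0,-3.9,-4,0,0,0,0,-3.9,-4,0,0,0,0,-3.9,-4,0,0,0,0], hand=0, grip_force=10)

```text
clock: 2.1
tool_pos: [0.3982, 0.3026, 0.303]
eef_rot: [0.044, 0.999, 0.0, 0.0]
contact_force: [0.2, 0.5, 0.2]
opening: 0.117
```

Emit:
carry_out(motion=[-3.9,-4,0,0,0,0,-3.9,-4,0,0,0,0,-3.9,-4,0,0,0,0,-3.9,-4,0,0,0,0,-3.9,-4,0,0,0,0,0,0,0,0,0,0,0,0,0,0,0,0])

```text
clock: 2.98
tool_pos: [0.5734, 0.0882, 0.3026]
eef_rot: [0.044, 0.999, 0.0, -0.0]
contact_force: [-1.0, -0.3, -0.5]
opening: 0.006
```

```bash
python3 -c "
from h import *
plan(cab(-.03,0,.18),YAW)"
```

```text
turn(tool) [ 0.001 -0.001  0.   ] | then shift cm [-2.04  0.11 12.26]  tcp [0.5734 0.0882 0.3026] t 2.98
```

Emit:
carry_out(motion=[0,0.1,4,0,0,0,0,0,4.1,0,0,0,0,0,4.1,0,0,0,-3,0,0,0,0,0,-0.7,0,0,0,0,0,0,0,0,0,0,0])

```text
clock: 3.72
tool_pos: [0.6104, 0.0866, 0.1812]
eef_rot: [0.043, 0.999, 0.0, 0.0]
contact_force: [-0.0, 0.1, -0.7]
opening: 0.008
```

Emit:
carry_out(motion=[-0.3,0,0,0,0,0,-0.3,0,0,0,0,0,0,0,0,0,0,0])

```text
clock: 4.1
tool_pos: [0.6158, 0.0854, 0.181]
eef_rot: [0.044, 0.999, 0.0, -0.001]
contact_force: [-2.7, 1.6, 2.6]
opening: 0.004
```

Emit:
carry_out(motion=[-0.3,0,0,0,0,0,-0.2,0,0,0,0,0,0,0,0,0,0,0])

```text
clock: 4.47
tool_pos: [0.6202, 0.085, 0.1808]
eef_rot: [0.043, 0.999, 0.0, -0.002]
contact_force: [-6.0, 0.0, 4.8]
opening: 0.0
```

Emit:
carry_out(motion=[-0.2,0,0,0,0,0,0,0,0,0,0,0])

```text
clock: 4.72
tool_pos: [0.6214, 0.0849, 0.1807]
eef_rot: [0.043, 0.999, -0.0, -0.003]
contact_force: [-9.0, 1.8, 6.7]
opening: 0.006
```

Emit:
carry_out(motion=[-0.2,0,0,0,0,0,0,0,0,0,0,0,2,0,0,0,0,0,4,0,0,0,0,0,4,0,0,0,0,0,0,0,0,0,0,0,0,0,0,0,0,0])

```text
clock: 5.6
tool_pos: [0.5279, 0.0928, 0.181]
eef_rot: [0.044, 0.999, 0.0, 0.002]
contact_force: [-0.2, 0.0, 0.6]
opening: 0.001
```

Emit:
carry_out(motion=[0,0,-5,0,0,0,0,0,-2,0,0,0,0,0,0,0,0,0,0,0,0,0,0,0,0,0,0,0,0,0])

```text
clock: 6.22
tool_pos: [0.5258, 0.0926, 0.2496]
eef_rot: [0.044, 0.999, -0.0, -0.001]
contact_force: [-0.2, -0.7, 0.2]
opening: 0.005
```

```bash
cat >> h.py <<'E'
def drawer():
    for nm in("top","side"):
        p=snapshot(nm);P=cloud(p); X=np.full(P.shape[:2]+(3,),np.nan); d=P[...,:2]-O; c,s=np.cos(YAW),np.sin(YAW)
        X[...,0]=c*d[...,0]+s*d[...,1]; X[...,1]=-s*d[...,0]+c*d[...,1]; X[...,2]=P[...,2]
        q=X[(abs(X[...,2]-.158)<.006)&(abs(X[...,1])<.125)&(X[...,0]<.012)&(X[...,0]>-.2)]
        print(nm,"front edge x pctl",np.percentile(q[:,0],[2,50,98]).round(4) if len(q) else None,len(q))
    return p,X
E
python3 -c "
from h import *
drawer(); print(loc(monitor.get_state()['tool_pos']))"
```

```text
top front edge x pctl [-0.054  -0.0454 -0.0386] 223
side front edge x pctl [-0.0552 -0.0489 -0.0397] 175
[-0.0982 -0.0007  0.2498]
```

Emit:
carry_out(motion=[-4,0,0,0,0,0,-3.8,0,0,0,0,0,0,0,0,0,0,0,0,0,4,0,0,0,0,0,3.4,0,0,0,0,0,0,0,0,0,1,0,0,0,0,0,1,0,0,0,0,0])

```text
clock: 7.32
tool_pos: [0.5843, 0.0881, 0.1782]
eef_rot: [0.044, 0.999, 0.001, 0.002]
contact_force: [2.2, 0.4, -1.9]
opening: 0.006
```

Emit:
carry_out(motion=[1,0,0,0,0,0,1,0,0,0,0,0,1,0,0,0,0,0,1,0,0,0,0,0,1,0,0,0,0,0,1,0,0,0,0,0,1,0,0,0,0,0,0,0,0,0,0,0])

```text
clock: 8.32
tool_pos: [0.512, 0.0937, 0.1763]
eef_rot: [0.043, 0.999, -0.001, -0.002]
contact_force: [0.5, 0.2, -0.3]
opening: 0.004
```

Emit:
carry_out(motion=[0.5,0,0,0,0,0,0.5,0,0,0,0,0,0.4,0,0,0,0,0,0,0,0,0,0,0])

```text
clock: 8.82
tool_pos: [0.5014, 0.0948, 0.1768]
eef_rot: [0.044, 0.999, 0.0, 0.001]
contact_force: [4.8, -1.5, -3.0]
opening: 0.003
```

Emit:
carry_out(motion=[-0.6,0,0,0,0,0,0,0,-4,0,0,0,0,0,-5,0,0,0,0,0,-3,0,0,0,0,-4,0,0,0,0,0,-5,0,0,0,0,0,-5,0,0,0,0,0,0,0,0,0,0], hand=6)

```text
clock: 9.82
tool_pos: [0.4924, -0.0496, 0.2963]
eef_rot: [0.048, 0.999, -0.001, -0.001]
contact_force: [0.2, 1.4, 0.2]
opening: 0.68
```

Run:
```python
from h import *
p,X=drawer(); P=cloud(p)
t=snapshot("top"); P=cloud(t); save(t,"t1")
d=P[...,:2]-O; c,s=np.cos(YAW),np.sin(YAW)
L=np.stack([c*d[...,0]+s*d[...,1],-s*d[...,0]+c*d[...,1]],-1)
for i in range(6):
    x=-.15+.077+.054*(i//3); y=.07*(1-i%3)
    m=(abs(L[...,0]-x)<.02)&(abs(L[...,1]-y)<.02); print("pocket",i,np.nanpercentile(P[m][:,2],[5,50,95]).round(3))
    w=lids(P,[cab(x,y,0)[:2]],.12,.15)[0]
    if w: print("  lid",loc(list(w[2])),w[1])
for l in lids(P,[(.584,-.165),(.53,-.159),(.57,-.236),(.517,-.225)]): print(l)
cv2.imwrite("pics/t1c.png",cv2.resize(t["frame"][90:300,200:460],None,fx=3,fy=2.8,interpolation=2)[:,:,::-1])
```

```text
top front edge x pctl [-0.149  -0.1417 -0.1336] 419
side front edge x pctl [-0.1497 -0.1426 -0.1341] 549
pocket 0 [0.029 0.033 0.037]
pocket 1 [0.034 0.138 0.142]
  lid [-0.072  -0.0037  0.1387] 0.0201
pocket 2 [0.033 0.339 0.342]
pocket 3 [0.03  0.033 0.037]
pocket 4 [0.03  0.033 0.037]
pocket 5 [0.029 0.033 0.037]
([0.5844, -0.1672], 0.02, [0.5846, -0.1671, 0.1108], 177)
([0.531, -0.1619], 0.019, [0.5353, -0.17, 0.1106], 52)
([0.5701, -0.2393], 0.0202, [0.5698, -0.2393, 0.1108], 181)
([0.5187, -0.228], 0.0198, [0.5184, -0.2279, 0.1106], 187)
```

View pics/t1c.png

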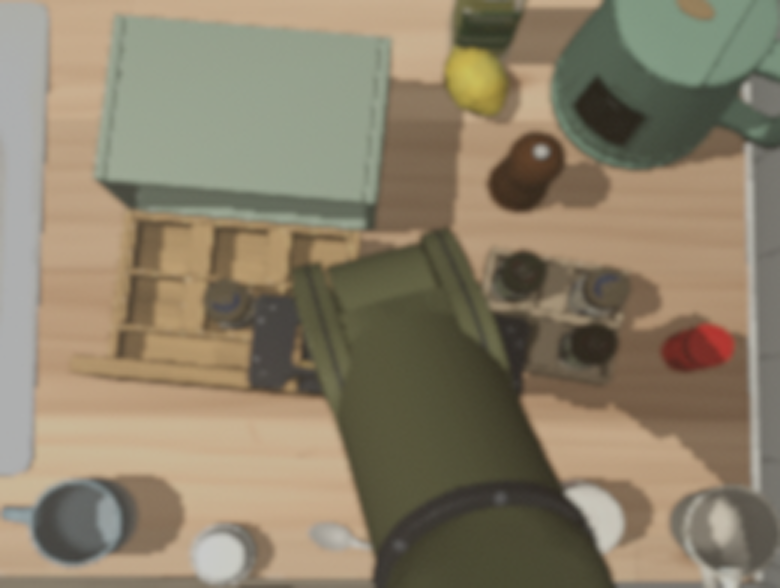

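The drawer is fully open. Pockets 0, 3, 4 and 5 are empty and pocket 1 is taken; the arm hides pocket 2. The crop shows the drawer at (230,290), the stored jar at (232,303) and the tray at (560,310). Next I look at the tray from the wrist.

```bash
python3 -c "
from h import *
plan([.55,-.195,.30],-.174)"
```

```text
turn(tool) [ 0.001 -0.001  0.088] | then shift cm [ -8.16 -13.93  -0.33]  tcp [ 0.4937 -0.0437  0.2967] t 9.97
```

Emit:
carry_out(motion=[0,0,0,0,0,0.088,-2.7,-4.6,0,0,0,0,-2.7,-4.6,0,0,0,0,-2.8,-4.7,0,0,0,0,0,0,0,0,0,0,0,0,0,0,0,0], hand=5.6)

```text
clock: 10.72
tool_pos: [0.5505, -0.1935, 0.2964]
eef_rot: [0.086, 0.996, 0.001, -0.0]
contact_force: [0.2, 0.7, -0.5]
opening: 0.639
```

```bash
cat >> h.py <<'E'
def wl(near,*a):
    st=monitor.get_state(); w=snapshot("wrist"); P=cloud(w,st)
    for l in lids(P,near,*a): print("wrist lid",l)
    return w,P,st
SP=[(.584,-.165),(.53,-.158),(.57,-.236),(.518,-.226)]
E
python3 - <<'E'
from h import *
w,P,st=wl(SP); save(w,"w0"); print(np.round(st["tool_pos"],4),np.round(w["hand_eye"],3).tolist(), w["fx"])
q=P[(P[...,0]>.45)&(P[...,0]<.65)&(P[...,1]<-.1)&(P[...,1]>-.29)&(abs(P[...,2]-.048)<.005)]
print("tray",[np.round(x,4).tolist() for x in rect(q)])
q=P[(abs(P[...,2]-.158)<.006)]; print("cab?",len(q))
plan([.5845,-.164,.30],-.174)
for nm in("top","side"):
    p=snapshot(nm)
    for l in lids(cloud(p),SP): print(nm,l)
E
```

```text
wrist lid ([0.5847, -0.1665], 0.0203, [0.5837, -0.1666, 0.1101], 1821)
wrist lid ([0.5302, -0.1595], 0.0202, [0.5295, -0.1597, 0.1101], 2075)
wrist lid ([0.5702, -0.2384], 0.0204, [0.5692, -0.2379, 0.1101], 1818)
wrist lid ([0.5184, -0.2273], 0.0203, [0.5178, -0.2269, 0.1101], 2087)
[ 0.5505 -0.1935  0.2964] [[-0.0, -0.963, -0.271, 0.069], [1.0, -0.0, -0.0, -0.001], [0.0, -0.271, 0.963, -0.082], [0.0, 0.0, 0.0, 1.0]] 349.31945800618803
tray [[0.5498, -0.198], -0.1743, [0.1134, 0.1301]]
cab? 3562
turn(tool) [ 0.002 -0.001  0.002] | then shift cm [-2.85  3.46 -0.34]  tcp [ 0.5504 -0.1931  0.2966] t 10.78
top None
top ([0.5302, -0.1596], 0.0199, [0.5289, -0.1598, 0.1106], 164)
top None
top ([0.5186, -0.2272], 0.0199, [0.5174, -0.2255, 0.1107], 153)
side ([0.5851, -0.1616], 0.0208, [0.5843, -0.1614, 0.1109], 112)
side ([0.53, -0.1561], 0.0205, [0.5296, -0.155, 0.1102], 123)
side ([0.5693, -0.2348], 0.0208, [0.5686, -0.2323, 0.1106], 100)
side ([0.5178, -0.2219], 0.0205, [0.518, -0.2221, 0.1103], 115)
```

View pics/w0.png

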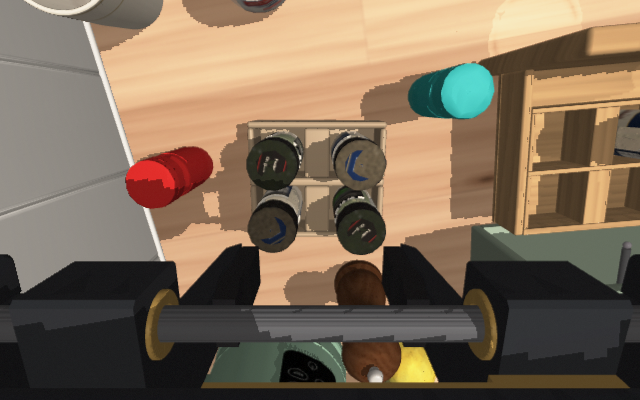

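Wrist view: the four spares are at (275,162), (358,162), (272,222) and (360,220). Drawer pocket 2 at (565,140) and pocket 5 at (560,200) are both empty. The wrist and top cameras agree, so I use those for the cabinet pose and pick the first jar.

Add to h.py:
```python
YAW=-.0875; O=np.array([.6239,.0828])
def pk(i,z): return cab(-.15+.077+.054*(i//3),.07*(1-i%3),z)
```

```text
(no output)
```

Emit:
carry_out(motion=[-2.9,3.2,0,0,0,0,0,0,4,0,0,0,0,0,4,0,0,0,0,0,0,0,0,0,0,0,3,0,0,0,0,0,2.5,0,0,0,0,0,1.8,0,0,0,0,0,0,0,0,0])

```text
clock: 11.88
tool_pos: [0.5843, -0.1692, 0.1437]
eef_rot: [0.087, 0.996, 0.0, -0.0]
contact_force: [-0.5, -1.2, 0.2]
opening: 0.638
```

Emit:
carry_out(motion=[0,0,0,0,0,0,0,0,0,0,0,0,0,0,0,0,0,0,0,0,0,0,0,0], hand=3, grip_force=15)

```text
clock: 12.38
tool_pos: [0.5853, -0.1695, 0.1448]
eef_rot: [0.088, 0.996, 0.0, 0.001]
contact_force: [-0.2, 1.3, 6.4]
opening: 0.458
```

Emit:
carry_out(motion=[0,0,-2,0,0,0,0,0,-4,0,0,0,0,0,-4,0,0,0,0,0,-4,0,0,0,0,0,-3,0,0,0,0,0,0,0,0,0])

```text
clock: 13.12
tool_pos: [0.5852, -0.17, 0.3157]
eef_rot: [0.088, 0.996, -0.0, 0.002]
contact_force: [0.3, 0.2, -1.1]
opening: 0.458
```

```bash
python3 -c "
from h import *
plan(pk(4,.31),YAW)"
```

```text
turn(tool) [-0.001  0.004 -0.089] | then shift cm [ 0.25 25.52  0.57]  tcp [ 0.5852 -0.17    0.3157] t 13.12
```

Emit:
carry_out(motion=[0,4.2,0,0,0,-0.089,0,4.3,0,0,0,0,0,4.3,0,0,0,0,0.2,4.3,0,0,0,0,0,4.2,0,0,0,0,0,4.2,0,0,0,0,0,0,0,0,0,0,0,0,0,0,0,0])

```text
clock: 14.12
tool_pos: [0.6076, 0.083, 0.3122]
eef_rot: [0.044, 0.999, -0.001, -0.001]
contact_force: [-1.0, -0.8, -1.6]
opening: 0.455
```

Run:
```python
from h import *
plan(pk(4,.18),YAW)
st=monitor.get_state(); w=snapshot("wrist"); P=cloud(w,st); save(w,"w1")
d=P[...,:2]-O; c,s=np.cos(YAW),np.sin(YAW)
L=np.stack([c*d[...,0]+s*d[...,1],-s*d[...,0]+c*d[...,1]],-1)
m=(abs(P[...,2]-.073)<.004)
# pocket edges as seen: image of insert-top points, local frame 1 mm grid
for ax,rng in((0,(-.11,.02)),(1,(-.12,.12))):
    h,e=np.histogram(L[m][:,ax],bins=np.arange(*rng,.002)); print(ax,[(round(float(a),3),int(n)) for a,n in zip(e,h)])
for l in lids(P,[pk(1,0)[:2]],.12,.15): print(l, loc(l[2]) if l else 0)
```

```text
turn(tool) [-0.002 -0.003  0.   ] | then shift cm [ 0.27  0.12 13.22]  tcp [0.6076 0.083  0.3122] t 14.12
0 [(-0.11, 51), (-0.108, 58), (-0.106, 65), (-0.104, 52), (-0.102, 530), (-0.1, 485), (-0.098, 337), (-0.096, 198), (-0.094, 149), (-0.092, 240), (-0.09, 159), (-0.088, 157), (-0.086, 245), (-0.084, 162), (-0.082, 158), (-0.08, 243), (-0.078, 163), (-0.076, 164), (-0.074, 205), (-0.072, 189), (-0.07, 159), (-0.068, 157), (-0.066, 224), (-0.064, 164), (-0.062, 158), (-0.06, 159), (-0.058, 213), (-0.056, 172), (-0.054, 157), (-0.052, 142), (-0.05, 159), (-0.048, 485), (-0.046, 446), (-0.044, 138), (-0.042, 142), (-0.04, 146), (-0.038, 169), (-0.036, 171), (-0.034, 149), (-0.032, 143), (-0.03, 141), (-0.028, 150), (-0.026, 149), (-0.024, 164), (-0.022, 152), (-0.02, 159), (-0.018, 155), (-0.016, 150), (-0.014, 142), (-0.012, 134), (-0.01, 137), (-0.008, 139), (-0.006, 136), (-0.004, 136), (-0.002, 135), (0.0, 135), (0.002, 127), (0.004, 120), (0.006, 350), (0.008, 317), (0.01, 294), (0.012, 37), (0.014, 0), (0.016, 0)]
1 [(-0.12, 0), (-0.118, 3), (-0.116, 7), (-0.114, 11), (-0.112, 
[... 931 characters left out ...]
0.024, 122), (0.026, 245), (0.028, 258), (0.03, 261), (0.032, 274), (0.034, 273), (0.036, 276), (0.038, 276), (0.04, 272), (0.042, 272), (0.044, 186), (0.046, 37), (0.048, 35), (0.05, 39), (0.052, 35), (0.054, 34), (0.056, 43), (0.058, 35), (0.06, 38), (0.062, 41), (0.064, 39), (0.066, 35), (0.068, 45), (0.07, 41), (0.072, 40), (0.074, 42), (0.076, 38), (0.078, 37), (0.08, 40), (0.082, 39), (0.084, 43), (0.086, 37), (0.088, 38), (0.09, 43), (0.092, 41), (0.094, 236), (0.096, 283), (0.098, 301), (0.1, 418), (0.102, 367), (0.104, 342), (0.106, 159), (0.108, 90), (0.11, 13), (0.112, 10), (0.114, 10), (0.116, 4)]
([0.5524, 0.0887], 0.0201, [0.552, 0.0887, 0.1381], 2448) [-0.0721 -0.0004  0.1381]
```

View pics/w1.png

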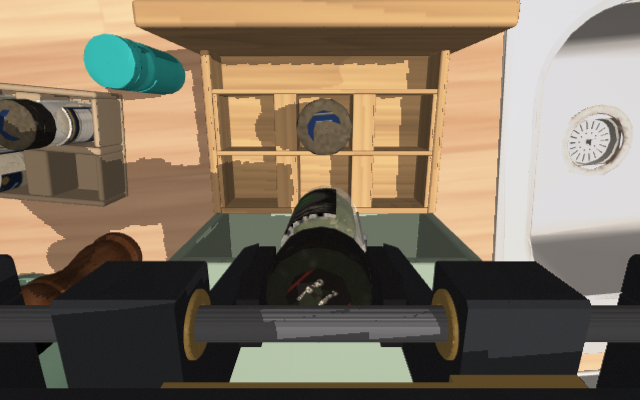

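The wrist view shows the gripped jar at (320,270) above pocket 4 (320,185). Pockets 0, 2, 3 and 5 are empty, and the insert's walls fit my frame to within 1 mm. Lowering now.

Emit:
carry_out(motion=[0.27,0.12,0,0,0,0,0,0,3,0,0,0,0,0,0,0,0,0,0,0,3,0,0,0,0,0,3,0,0,0,0,0,2.5,0,0,0,0,0,1.2,0,0,0,0,0,0,0,0,0])

```text
clock: 15.18
tool_pos: [0.6057, 0.0853, 0.1868]
eef_rot: [0.044, 0.999, -0.0, -0.0]
contact_force: [1.0, -1.0, -1.3]
opening: 0.461
```

```bash
python3 -c "
from h import *
plan(pk(4,.173),YAW); print(monitor.get_state()['contact_force'])"
```

```text
turn(tool) [-0. -0.  0.] | then shift cm [ 0.07 -0.09  1.38]  tcp [0.6057 0.0853 0.1868] t 15.18
[ 0.99169539 -0.96227342 -1.31504145]
```

Emit:
carry_out(motion=[0.05,-0.05,0.7,0,0,0,0,0,0.4,0,0,0,0,0,0.2,0,0,0,0,0,0,0,0,0])

```text
clock: 15.68
tool_pos: [0.6051, 0.0851, 0.1737]
eef_rot: [0.043, 0.999, 0.0, 0.0]
contact_force: [0.1, 0.4, -1.2]
opening: 0.46
```

Emit:
carry_out(motion=[0,0,0,0,0,0,0,0,0,0,0,0,0,0,0,0,0,0,0,0,-3,0,0,0,0,0,-4,0,0,0,0,0,-4,0,0,0,0,0,-2,0,0,0], hand=5.4)

```text
clock: 16.55
tool_pos: [0.6058, 0.0853, 0.3063]
eef_rot: [0.043, 0.999, 0.001, 0.002]
contact_force: [0.3, -0.6, -1.0]
opening: 0.618
```

```bash
python3 -c "
from h import *
for l in lids(wl([])[1],[pk(4,0)[:2],pk(1,0)[:2]],.12,.15): print(l, loc(l[2]) if l else 0)
plan([.530,-.1605,.30],-.174)
for l in lids(cloud(snapshot('top')),SP)+lids(cloud(snapshot('side')),SP): print(l)"
```

```text
([0.604, 0.088], 0.0204, [0.6032, 0.0878, 0.1381], 2223) [-0.0211  0.0032  0.1381]
([0.5524, 0.0887], 0.0201, [0.5519, 0.0887, 0.1381], 2564) [-0.0722 -0.0004  0.1381]
turn(tool) [0.002 0.006 0.087] | then shift cm [  3.29 -25.56   0.81]  tcp [0.6066 0.0856 0.3081] t 16.6
None
([0.5302, -0.1608], 0.0199, [0.5298, -0.1604, 0.1107], 178)
([0.5702, -0.2396], 0.0203, [0.5697, -0.2389, 0.111], 178)
([0.5182, -0.2285], 0.0202, [0.5186, -0.228, 0.1106], 184)
None
([0.5294, -0.1553], 0.0212, [0.53, -0.1548, 0.1106], 121)
([0.5705, -0.2339], 0.0207, [0.5697, -0.2328, 0.1106], 110)
([0.5165, -0.224], 0.0216, [0.5183, -0.2225, 0.1101], 115)
```

Emit:
carry_out(motion=[0.5,-4.2,0,0,0,0.087,0.5,-4.3,0,0,0,0,0.5,-4.3,0,0,0,0,0.6,-4.3,0,0,0,0,0.6,-4.3,0.4,0,0,0,0.6,-4.2,0.4,0,0,0,0,0,0,0,0,0,0,0,0,0,0,0])

```text
clock: 17.7
tool_pos: [0.5317, -0.1614, 0.2948]
eef_rot: [0.086, 0.996, 0.001, -0.001]
contact_force: [-0.1, 0.4, 0.6]
opening: 0.61
```

```bash
cat >> h.py <<'E'
def over(k,yaw=-.174):
    w,P,st=wl(SP); l=lids(P,SP)[k]; plan([l[0][0],l[0][1],.143],yaw)
E
python3 -c "
from h import *
over(1)"
```

```text
wrist lid None
wrist lid ([0.5301, -0.1595], 0.0204, [0.5293, -0.1595, 0.1101], 1975)
wrist lid ([0.5697, -0.2383], 0.0202, [0.5576, -0.238, 0.1095], 508)
wrist lid ([0.5184, -0.2273], 0.0205, [0.5177, -0.2266, 0.1101], 1995)
turn(tool) [ 0.001 -0.001  0.002] | then shift cm [ 0.22  0.08 15.21]  tcp [ 0.5321 -0.1607  0.2951] t 17.75
```

Emit:
carry_out(motion=[0.2,0.05,3,0,0,0,0,0,3,0,0,0,0,0,0,0,0,0,0,0,3.5,0,0,0,0,0,3,0,0,0,0,0,2.6,0,0,0,0,0,0,0,0,0])

```text
clock: 18.62
tool_pos: [0.5301, -0.1604, 0.1443]
eef_rot: [0.086, 0.996, 0.0, -0.001]
contact_force: [-0.3, 0.2, -0.3]
opening: 0.615
```

Emit:
carry_out(motion=[0,0,0,0,0,0,0,0,0,0,0,0,0,0,0,0,0,0,0,0,0,0,0,0], hand=3, grip_force=15)

```text
clock: 19.12
tool_pos: [0.5312, -0.1612, 0.1461]
eef_rot: [0.087, 0.996, 0.0, 0.002]
contact_force: [-0.1, 1.2, 6.7]
opening: 0.457
```

Emit:
carry_out(motion=[0,0,-2,0,0,0,0,0,-4,0,0,0,0,0,-4,0,0,0,0,0,-4,0,0,0,0,0,-3,0,0,0,0,0,0,0,0,0])

```text
clock: 19.88
tool_pos: [0.5309, -0.1618, 0.3169]
eef_rot: [0.087, 0.996, -0.0, 0.002]
contact_force: [0.6, 0.2, -1.5]
opening: 0.456
```

```bash
python3 -c "
from h import *
plan(pk(5,.31),YAW)"
```

```text
turn(tool) [-0.001  0.005 -0.087] | then shift cm [-5.23 18.18  0.69]  tcp [ 0.5309 -0.1618  0.3169] t 19.88
```

Emit:
carry_out(motion=[-1,3.7,0,0,0,-0.087,-1,3.7,0,0,0,0,-1,3.7,0,0,0,0,-1.1,3.7,0,0,0,0,-1.1,3.4,0,0,0,0,0,0,0,0,0,0,0,0,0,0,0,0])

```text
clock: 20.75
tool_pos: [0.5998, 0.0129, 0.3133]
eef_rot: [0.044, 0.999, -0.001, -0.001]
contact_force: [0.1, -0.9, -1.7]
opening: 0.458
```

```bash
python3 -c "
from h import *
plan(pk(5,.1745),YAW)"
```

```text
turn(tool) [-0.002 -0.003  0.   ] | then shift cm [ 0.11  0.17 13.88]  tcp [0.5998 0.0129 0.3133] t 20.75
```

Emit:
carry_out(motion=[0.15,0.1,2.5,0,0,0,0,0,3,0,0,0,0,0,3,0,0,0,0,0,2.5,0,0,0,0,0,1.5,0,0,0,0,0,0,0,0,0])

```text
clock: 21.5
tool_pos: [0.5985, 0.0141, 0.1888]
eef_rot: [0.044, 0.999, -0.0, -0.001]
contact_force: [0.3, -0.1, -1.7]
opening: 0.455
```

```bash
python3 -c "
from h import *
plan(pk(5,.1745),YAW); print(monitor.get_state()['contact_force'])"
```

```text
turn(tool) [-0.001 -0.002 -0.   ] | then shift cm [-0.03  0.06  1.43]  tcp [0.5985 0.0141 0.1888] t 21.5
[ 0.33115541 -0.12916338 -1.68122965]
```

Emit:
carry_out(motion=[0,0,0.8,0,0,0,0,0,0.4,0,0,0,0,0,0.2,0,0,0,0,0,0,0,0,0])

```text
clock: 22.0
tool_pos: [0.5993, 0.0153, 0.1758]
eef_rot: [0.043, 0.999, 0.0, 0.0]
contact_force: [-0.2, -0.6, -1.5]
opening: 0.456
```

Emit:
carry_out(motion=[0,0,0,0,0,0,0,0,0,0,0,0,0,0,0,0,0,0,0,0,-3,0,0,0,0,0,-4,0,0,0,0,0,-4,0,0,0,0,0,-1.5,0,0,0], hand=5.4)

```text
clock: 22.88
tool_pos: [0.6002, 0.0154, 0.3031]
eef_rot: [0.043, 0.999, 0.0, 0.002]
contact_force: [-0.4, -1.0, 0.6]
opening: 0.609
```

```bash
python3 -c "
from h import *
for l in lids(wl([])[1],[pk(i,0)[:2] for i in(1,4,5)],.12,.15): print(l, loc(l[2]) if l else 0)
plan([.518,-.2278,.30],-.174)
for l in lids(cloud(snapshot('top')),SP): print(l)"
```

```text
([0.5525, 0.0884], 0.0203, [0.5519, 0.088, 0.138], 2685) [-0.0722 -0.0011  0.138 ]
([0.6043, 0.0875], 0.0205, [0.6031, 0.0871, 0.1381], 2314) [-0.0211  0.0025  0.1381]
([0.5978, 0.0164], 0.0203, [0.5969, 0.0166, 0.1381], 2272) [-0.0211 -0.0683  0.1381]
turn(tool) [0.001 0.005 0.087] | then shift cm [  3.9  -25.38   0.37]  tcp [0.6004 0.0154 0.3037] t 22.93
None
None
([0.5694, -0.2266], 0.0198, [0.569, -0.2266, 0.1106], 177)
([0.5171, -0.2157], 0.0202, [0.5173, -0.2161, 0.1108], 178)
```

The tray has shifted about 12 mm in y. I move over it and re-measure.

Emit:
carry_out(motion=[0.6,-4,0,0,0,0.087,0.6,-4,0,0,0,0,0.6,-4.1,0,0,0,0,0.6,-4.1,0,0,0,0,0.6,-4,0,0,0,0,0.6,-4,0,0,0,0,0,0,0,0,0,0,0,0,0,0,0,0])

```text
clock: 23.98
tool_pos: [0.5251, -0.2169, 0.2994]
eef_rot: [0.086, 0.996, 0.001, -0.001]
contact_force: [-0.1, 0.4, -0.5]
opening: 0.612
```

```bash
cat >> h.py <<'E'
SP=[(.584,-.165),(.53,-.158),(.5694,-.2266),(.5171,-.2157)]
def tray(P):
    q=P[(P[...,0]>.45)&(P[...,0]<.66)&(P[...,1]<-.08)&(P[...,1]>-.32)&(abs(P[...,2]-.048)<.005)]; print("tray",[np.round(x,4).tolist() for x in rect(q)])
E
python3 -c "
from h import *
over(3); w,P,s=wl([]); tray(P); tray(cloud(snapshot('top')))
for l in lids(P,SP): print(l)
import sys; save(w,'w2')"
```

```text
wrist lid None
wrist lid None
wrist lid ([0.5691, -0.2262], 0.0204, [0.5681, -0.2258, 0.1102], 1709)
wrist lid ([0.5173, -0.2152], 0.0203, [0.5165, -0.2153, 0.1102], 1947)
turn(tool) [ 0.002 -0.001  0.002] | then shift cm [ 0.82 -0.03 15.67]  tcp [ 0.5255 -0.2163  0.2997] t 24.02
tray [[0.5485, -0.1953], 0.0735, [0.1386, 0.241]]
tray [[0.5489, -0.1867], -0.1712, [0.1138, 0.13]]
None
None
([0.5693, -0.2262], 0.0205, [0.5681, -0.2259, 0.1102], 1698)
([0.5174, -0.2149], 0.0206, [0.5165, -0.2153, 0.1102], 1931)
```

View pics/w2.png

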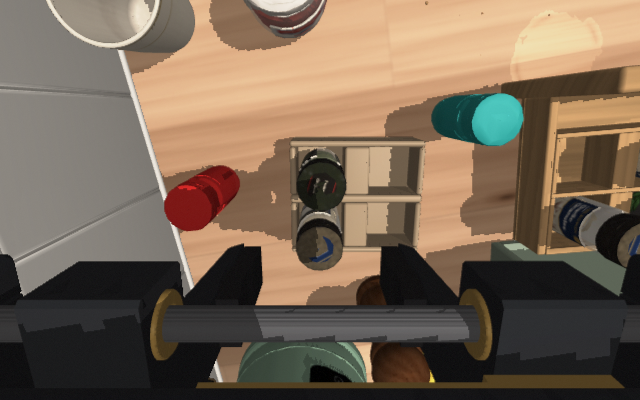

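The tray has stopped 12 mm to the left, with both remaining jars upright at (322,178) and (320,245). Gripping the front-right one now.

Emit:
carry_out(motion=[0.8,-0.1,3,0,0,0,0,0,3.5,0,0,0,0,0,0,0,0,0,0,0,3.5,0,0,0,0,0,3,0,0,0,0,0,2.6,0,0,0,0,0,0,0,0,0])

```text
clock: 25.0
tool_pos: [0.5175, -0.2167, 0.1445]
eef_rot: [0.086, 0.996, 0.0, -0.001]
contact_force: [0.4, 0.4, 0.6]
opening: 0.612
```

Emit:
carry_out(motion=[0,0,0,0,0,0,0,0,0,0,0,0,0,0,0,0,0,0,0,0,0,0,0,0], hand=3, grip_force=15)

```text
clock: 25.5
tool_pos: [0.5185, -0.2174, 0.1462]
eef_rot: [0.087, 0.996, -0.0, 0.002]
contact_force: [-0.4, 1.0, 7.9]
opening: 0.457
```

Emit:
carry_out(motion=[0,0,-2,0,0,0,0,0,-4,0,0,0,0,0,-4,0,0,0,0,0,-4,0,0,0,0,0,-3,0,0,0,0,0,0,0,0,0])

```text
clock: 26.25
tool_pos: [0.5181, -0.2178, 0.317]
eef_rot: [0.087, 0.996, -0.001, 0.002]
contact_force: [0.1, -0.6, -0.9]
opening: 0.461
```

```bash
python3 -c "
from h import *
plan(pk(2,.31),YAW)"
```

```text
turn(tool) [-0.001  0.005 -0.087] | then shift cm [-0.61 23.87  0.7 ]  tcp [ 0.5181 -0.2178  0.317 ] t 26.25
```

Emit:
carry_out(motion=[-0.1,4,0,0,0,-0.087,-0.1,4,0,0,0,0,-0.1,4,0,0,0,0,-0.1,4,0,0,0,0,-0.1,4,0,0,0,0,0,3.8,0,0,0,0,0,0,0,0,0,0,0,0,0,0,0,0])

```text
clock: 27.25
tool_pos: [0.5457, 0.0177, 0.3136]
eef_rot: [0.044, 0.999, -0.001, -0.001]
contact_force: [0.6, -0.7, -1.4]
opening: 0.455
```

```bash
python3 -c "
from h import *
plan(pk(2,.1745),YAW)"
```

```text
turn(tool) [-0.002 -0.002  0.   ] | then shift cm [ 0.08  0.17 13.91]  tcp [0.5457 0.0177 0.3136] t 27.25
```

Emit:
carry_out(motion=[0.1,0.12,2.5,0,0,0,0,0,3,0,0,0,0,0,3,0,0,0,0,0,2.5,0,0,0,0,0,1.5,0,0,0,0,0,0,0,0,0])

```text
clock: 28.0
tool_pos: [0.5449, 0.0189, 0.1888]
eef_rot: [0.044, 0.999, -0.0, -0.001]
contact_force: [-0.3, 0.2, 0.2]
opening: 0.459
```

```bash
python3 -c "
from h import *
plan(pk(2,.1745),YAW); print(monitor.get_state()['contact_force'])"
```

```text
turn(tool) [-0.001 -0.002 -0.001] | then shift cm [-0.01  0.06  1.43]  tcp [0.5449 0.0189 0.1888] t 28.0
[-0.29979185  0.18324352  0.22384348]
```

Emit:
carry_out(motion=[0,0,0.8,0,0,0,0,0,0.4,0,0,0,0,0,0.2,0,0,0,0,0,0,0,0,0])

```text
clock: 28.5
tool_pos: [0.5455, 0.02, 0.1758]
eef_rot: [0.043, 0.999, 0.0, 0.0]
contact_force: [0.7, 1.2, -1.9]
opening: 0.459
```

Emit:
carry_out(motion=[0,0,0,0,0,0,0,0,0,0,0,0,0,0,0,0,0,0,0,0,-3,0,0,0,0,0,-4,0,0,0,0,0,-4,0,0,0,0,0,-1.5,0,0,0], hand=5.4)

```text
clock: 29.38
tool_pos: [0.5462, 0.0201, 0.3028]
eef_rot: [0.043, 0.999, 0.0, 0.002]
contact_force: [0.9, -0.4, 0.0]
opening: 0.612
```

```bash
python3 -c "
from h import *
for l in lids(wl([])[1],[pk(i,0)[:2] for i in(1,2,4,5)],.12,.15): print(l, loc(l[2]) if l else 0)
for l in lids(cloud(snapshot('top')),SP): print(l)
plan([.5693,-.2275,.30],-.174)"
```

```text
([0.5524, 0.0885], 0.0204, [0.5512, 0.088, 0.1381], 2287) [-0.0729 -0.0012  0.1381]
([0.5437, 0.022], 0.0203, [0.5427, 0.0218, 0.1381], 2286) [-0.0756 -0.0679  0.1381]
([0.5976, 0.094], 0.0175, [0.5939, 0.0975, 0.1377], 462) [-0.0312  0.012   0.1377]
([0.5975, 0.0165], 0.0205, [0.5963, 0.0166, 0.1381], 1968) [-0.0217 -0.0684  0.1381]
None
None
([0.5696, -0.2271], 0.02, [0.5694, -0.2267, 0.1109], 177)
None
turn(tool) [0.001 0.003 0.087] | then shift cm [ -6.58 -23.97   0.17]  tcp [0.546  0.0199 0.3017] t 29.48
```

Emit:
carry_out(motion=[-1.1,-4,0,0,0,0.087,-1.1,-4,0,0,0,0,-1.1,-4,0,0,0,0,-1.1,-4,0,0,0,0,-1,-4,0,0,0,0,-1,-3.8,0,0,0,0,0,0,0,0,0,0,0,0,0,0,0,0])

```text
clock: 30.48
tool_pos: [0.5704, -0.224, 0.2991]
eef_rot: [0.086, 0.996, 0.001, -0.001]
contact_force: [-0.1, 0.4, -0.1]
opening: 0.615
```

```bash
python3 -c "
from h import *
over(2)"
```

```text
wrist lid None
wrist lid None
wrist lid ([0.569, -0.2261], 0.0203, [0.5685, -0.2259, 0.1102], 1907)
wrist lid None
turn(tool) [ 0.002 -0.002  0.002] | then shift cm [ 0.11 -0.3  15.65]  tcp [ 0.5706 -0.2233  0.2995] t 30.52
```

Emit:
carry_out(motion=[0.1,-0.25,3,0,0,0,0,0,3.5,0,0,0,0,0,0,0,0,0,0,0,3.5,0,0,0,0,0,3,0,0,0,0,0,2.6,0,0,0,0,0,0,0,0,0])

```text
clock: 31.4
tool_pos: [0.5694, -0.2262, 0.1444]
eef_rot: [0.086, 0.996, 0.0, -0.001]
contact_force: [-0.1, -0.4, 0.3]
opening: 0.612
```

Emit:
carry_out(motion=[0,0,0,0,0,0,0,0,0,0,0,0,0,0,0,0,0,0,0,0,0,0,0,0], hand=3, grip_force=15)

```text
clock: 31.9
tool_pos: [0.5708, -0.2272, 0.1464]
eef_rot: [0.087, 0.996, -0.0, 0.002]
contact_force: [1.0, 0.3, 7.0]
opening: 0.461
```

Emit:
carry_out(motion=[0,0,-2,0,0,0,0,0,-4,0,0,0,0,0,-4,0,0,0,0,0,-4,0,0,0,0,0,-3,0,0,0,0,0,0,0,0,0])

```text
clock: 32.65
tool_pos: [0.5704, -0.2277, 0.3172]
eef_rot: [0.087, 0.996, -0.001, 0.003]
contact_force: [0.6, 0.3, -1.7]
opening: 0.461
```

```bash
python3 -c "
from h import *
plan(pk(3,.31),YAW)"
```

```text
turn(tool) [-0.001  0.005 -0.087] | then shift cm [-0.71 38.4   0.72]  tcp [ 0.5704 -0.2277  0.3172] t 32.65
```

Emit:
carry_out(motion=[-0.1,4.5,0,0,0,-0.087,-0.1,5,0,0,0,0,-0.1,5,0,0,0,0,-0.1,5,0,0,0,0,-0.1,5,0,0,0,0,-0.1,5,0,0,0,0,0,5,0,0,0,0,0,3.8,0,0,0,0])

```text
clock: 33.65
tool_pos: [0.6115, 0.1554, 0.313]
eef_rot: [0.042, 0.999, -0.0, -0.001]
contact_force: [0.4, -0.3, -0.9]
opening: 0.457
```

Emit:
carry_out(motion=[0,0,0,0,0,0,0,0,0,0,0,0])

```text
clock: 33.9
tool_pos: [0.6121, 0.1518, 0.3133]
eef_rot: [0.044, 0.999, -0.001, -0.001]
contact_force: [0.3, -0.7, -0.5]
opening: 0.464
```

```bash
python3 -c "
from h import *
plan(pk(3,.1745),YAW)"
```

```text
turn(tool) [-0.002 -0.002  0.   ] | then shift cm [ 0.12  0.23 13.88]  tcp [0.6121 0.1518 0.3133] t 33.9
```

Emit:
carry_out(motion=[0.12,0.15,2.5,0,0,0,0,0,3,0,0,0,0,0,3,0,0,0,0,0,2.5,0,0,0,0,0,1.5,0,0,0,0,0,0,0,0,0])

```text
clock: 34.65
tool_pos: [0.611, 0.1533, 0.1887]
eef_rot: [0.044, 0.999, -0.001, -0.001]
contact_force: [0.2, 0.4, -1.0]
opening: 0.456
```

```bash
python3 -c "
from h import *
plan(pk(3,.1745),YAW); print(monitor.get_state()['contact_force'])"
```

```text
turn(tool) [-0.002 -0.002 -0.001] | then shift cm [0.   0.09 1.42]  tcp [0.611  0.1533 0.1887] t 34.65
[ 0.24918428  0.39203399 -0.98813898]
```

Emit:
carry_out(motion=[0,0,0.8,0,0,0,0,0,0.4,0,0,0,0,0,0.2,0,0,0,0,0,0,0,0,0])

```text
clock: 35.15
tool_pos: [0.6115, 0.1548, 0.1758]
eef_rot: [0.043, 0.999, 0.0, 0.0]
contact_force: [0.5, 0.1, -1.0]
opening: 0.451
```

Emit:
carry_out(motion=[0,0,0,0,0,0,0,0,0,0,0,0,0,0,0,0,0,0,0,0,-3,0,0,0,0,0,-4,0,0,0,0,0,-4,0,0,0,0,0,-1.5,0,0,0], hand=5.4)

```text
clock: 36.02
tool_pos: [0.6123, 0.1552, 0.3032]
eef_rot: [0.043, 0.999, 0.001, 0.002]
contact_force: [1.9, 0.6, 0.1]
opening: 0.61
```

```bash
python3 -c "
from h import *
plan(cab(-.205,0,.30),YAW)"
```

```text
turn(tool) [0.002 0.004 0.001] | then shift cm [18.71 -7.11  0.32]  tcp [0.6123 0.1552 0.3032] t 36.02
```

Emit:
carry_out(motion=[3.5,-1.4,0,0,0,0,3.5,-1.4,0,0,0,0,3.5,-1.4,0,0,0,0,3.6,-1.4,0,0,0,0,3.6,-1.5,0,0,0,0,0,0,0,0,0,0,0,0,0,0,0,0], hand=0, grip_force=10)

```text
clock: 36.9
tool_pos: [0.4297, 0.0996, 0.3006]
eef_rot: [0.043, 0.999, 0.0, 0.0]
contact_force: [-0.5, 0.1, -0.2]
opening: 0.006
```

Run:
```python
from h import *
w,P,st=wl([]); save(w,"w3"); T=snapshot("top"); S=snapshot("side"); save(S,"s3")
for nm,Q in(("w",P),("t",cloud(T)),("s",cloud(S))):
  for i in range(6):
    l=lids(Q,[pk(i,0)[:2]],.12,.155)[0]; print(nm,i,loc(l[0]+[l[2][2]])-loc(pk(i,0)) if l else None, l and l[3])
plan(cab(-.195,0,.18),YAW)
```

```text
w 0 None None
w 1 [ 0.0049 -0.001   0.1385] 851
w 2 None None
w 3 None None
w 4 [-0.0138  0.0038  0.1328] 237
w 5 None None
t 0 None None
t 1 [ 0.001  -0.0014  0.1384] 188
t 2 [-0.0015  0.0013  0.1386] 180
t 3 [-1.400e-03  1.000e-04  1.386e-01] 184
t 4 [-0.0019  0.0022  0.1385] 180
t 5 [-0.0017  0.0009  0.1387] 181
s 0 None None
s 1 [0.0002 0.0036 0.1381] 159
s 2 [-0.0023  0.0054  0.1382] 160
s 3 [-0.003   0.0046  0.1386] 166
s 4 [-0.0017  0.0081  0.1383] 159
s 5 [-0.0009  0.0062  0.1384] 146
turn(tool) [0.001 0.001 0.001] | then shift cm [ 0.04  0.   12.05]  tcp [0.43   0.0998 0.3005] t 37.05
```

View pics/w3.png

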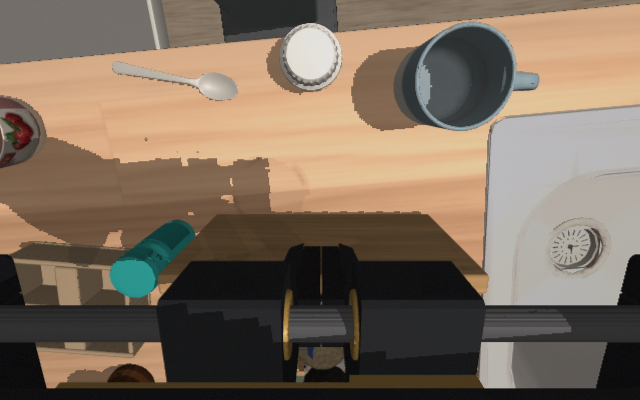

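The wrist view shows the closed fingers at (322,270) in front of the drawer's front (330,240), with nothing in the way. The top camera puts all five jars at 138 mm. Closing the drawer now.

Emit:
carry_out(motion=[0,0,4,0,0,0,0,0,4,0,0,0,0,0,4,0,0,0,0,0,0,0,0,0,-1,0,0,0,0,0,-1,0,0,0,0,0,-1,0,0,0,0,0,-1,0,0,0,0,0])

```text
clock: 38.05
tool_pos: [0.4692, 0.0957, 0.1813]
eef_rot: [0.044, 0.999, 0.0, -0.0]
contact_force: [-3.4, -0.0, 2.4]
opening: 0.008
```

Emit:
carry_out(motion=[-1,0,0,0,0,0,-1,0,0,0,0,0,-1,0,0,0,0,0,-1,0,0,0,0,0,-1,0,0,0,0,0,-1,0,0,0,0,0,-1,0,0,0,0,0,-1,0,0,0,0,0])

```text
clock: 39.05
tool_pos: [0.5491, 0.0888, 0.1806]
eef_rot: [0.043, 0.999, -0.0, -0.0]
contact_force: [-1.1, -0.6, 0.1]
opening: 0.005
```

Emit:
carry_out(motion=[-1,0,0,0,0,0,-1,0,0,0,0,0,-1,0,0,0,0,0,-1,0,0,0,0,0,-1,0,0,0,0,0,-0.5,0,0,0,0,0,0,0,0,0,0,0])

```text
clock: 39.92
tool_pos: [0.6042, 0.084, 0.1807]
eef_rot: [0.044, 0.999, 0.0, 0.001]
contact_force: [-2.6, -0.9, 1.0]
opening: 0.01
```

```bash
python3 -c "
from h import *
plan(cab(-.002,0,.18),YAW);print(loc(monitor.get_state()['tool_pos']))"
```

```text
turn(tool) [0.    0.001 0.   ] | then shift cm [-1.78  0.06  0.07]  tcp [0.6042 0.084  0.1807] t 39.92
[-0.0198 -0.0006  0.1807]
```

Emit:
carry_out(motion=[-0.5,0,0,0,0,0,-0.5,0,0,0,0,0,-0.3,0,0,0,0,0,-0.3,0,0,0,0,0,0,0,0,0,0,0])

```text
clock: 40.55
tool_pos: [0.6191, 0.0827, 0.1806]
eef_rot: [0.043, 0.999, -0.0, -0.0]
contact_force: [-4.8, 0.2, 2.3]
opening: 0.005
```

Emit:
carry_out(motion=[-0.3,0,0,0,0,0,-0.2,0,0,0,0,0,0,0,0,0,0,0])

```text
clock: 40.92
tool_pos: [0.6212, 0.0826, 0.1806]
eef_rot: [0.043, 0.999, -0.001, -0.003]
contact_force: [-11.4, -0.9, 8.4]
opening: 0.01
```

Emit:
carry_out(motion=[-0.15,0,0,0,0,0,0,0,0,0,0,0,2,0,0,0,0,0,4,0,0,0,0,0,4,0,0,0,0,0,0,0,-4,0,0,0,0,0,-4,0,0,0,0,0,0,0,0,0])

```text
clock: 41.92
tool_pos: [0.5295, 0.0922, 0.264]
eef_rot: [0.043, 0.999, 0.002, 0.005]
contact_force: [-0.4, 0.6, 0.0]
opening: 0.007
```

Emit:
carry_out(motion=[3,-3,-4,0,0,0,0,-4,0,0,0,0,0,-4,0,0,0,0,0,0,0,0,0,0,0,0,0,0,0,0,0,0,0,0,0,0])

```text
clock: 42.68
tool_pos: [0.4872, -0.0146, 0.3005]
eef_rot: [0.042, 0.999, 0.001, 0.0]
contact_force: [-0.3, -0.2, 0.4]
opening: 0.004
```

Run:
```python
from h import *
for nm in("top","side"):
    p=snapshot(nm);P=cloud(p); save(p,nm+"F")
    q=P[(P[...,0]>.4)&(P[...,0]<.9)&(P[...,1]>-.08)&(P[...,1]<.26)&(abs(P[...,2]-.158)<.007)]
    print(nm,"cab+front",[np.round(x,4).tolist() for x in rect(q)])
    for n in("pepper_mill","mug","jam_jar"):
        m=finder.masks_of(p,n)
        if m: q=P[m[0]["pixels"]]; print(n,round(float(m[0]["p"]),2),m[0]["extent"])
```

```text
top cab+front [[0.7124, 0.0748], -0.0861, [0.1804, 0.2382]]
pepper_mill 0.93 [362.5, 139.3, 385.3, 166.5]
mug 0.93 [200.1, 261.3, 245.2, 293.9]
jam_jar 0.89 [377.5, 260.5, 409.1, 291.0]
side cab+front [[0.7118, 0.0787], -0.0889, [0.1811, 0.2399]]
pepper_mill 0.9 [297.9, 142.0, 316.9, 179.0]
mug 0.83 [341.5, 307.2, 374.6, 349.4]
jam_jar 0.63 [396.3, 176.0, 421.8, 210.8]
```

View pics/sideF.png

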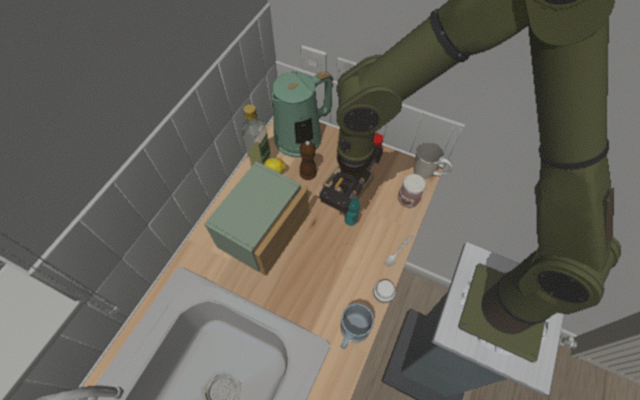

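The side view shows the drawer shut at (275,230). The mill (308,160), jam jar (410,190) and mug (357,325) are where they started, and the arm touches nothing. It has stayed shut for over 1 s, so I'm handing in.

```bash
python3 -c "
from plant import workorder
print(workorder.finish_job())"
```

```text
the job is handed in; nothing more can be done
None
```

All four spare jars are in the cabinet drawer, and I handed the job in with the drawer shut. They stand in pockets 2, 3, 4 and 5; the stored jar is still in pocket 1. The tray got knocked about 12 mm partway through, so I re-measured it before picking the last two jars.

- **Jars:** before closing, the top camera put all five lids at 138 mm and within about 3 mm of their pocket centres, so each jar was right down.
- **Drawer:** I pushed it to its stop at about 11 N and let go. More than a second later it was still shut, with the cabinet outline matching the start to within 1 mm.
- **Pepper mill, mug and jam jar:** their positions in both cameras matched the start to within a few pixels.
- **Disagreement:** the side camera read y about 5 mm higher than the top and wrist cameras throughout. I went with the top and wrist, which agreed with each other.

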